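# Draw a cover plate from the magazine and close the actuator housing

### The job

Slide the top cover plate of the stack out over the open front end of the magazine until it overhangs, pinch it there by its two long edges and lift it off, then lay it gently, flat and squarely, lengthwise on the open housing, so that it closes the opening and stands out about equally on opposite sides. Leave the two plates below in the magazine and do not shove or knock over the other things on the table.

Things in the scene. Friction and masses are not known exactly. Their poses are not given: they have to be found in the camera images.
- top_plate_center (a point): Centre (half-way up) of the top cover plate of the stack: bare aluminium, 140 mm long (its x axis), 60 mm wide (y), 4 mm thick, about 90 g, small dark screw holes near its ends. It starts lengthwise in the magazine on two equal plates, upper face 72 mm above the table. Metal slides easily on metal (friction about 0.35): fingertips pressed on it with 5 to 20 N and dragged take it along.
- magazine: Fixed magazine, grey block with steel side guides. Origin on the table under the stack's centre; its open front looks along its -x axis (to the robot at yaw 0), z up. Bed 60 mm above the table, carrying three plates. Side guides x = -76 to +82 mm, inner faces y = +-32, outer +-38 mm, tops 73 mm above the table; rear stop at x = +74 mm, same height. A plate slid out over 70 mm would tip.
- magazine_front (a point): Middle of the magazine's front edge at bed height (60 mm above the table), 78 mm in front of its origin; axes as the magazine's. A low stop just behind it reaches 66 mm above the table: it holds the two lower plates back while the top plate slides out over it. In front there is free air down to the table, but for a foot plate 10 mm high reaching 12 mm forward.
- housing_top (a point): Centre of the open top of the actuator housing, level with its rim, 67 mm above the table. The fixed housing is a grey open box 120 mm long (this point's x axis) and 40 mm wide (y), walls 4 mm, z up; centred, the cover plate stands out 10 mm all round. Beside it only a flat jig plate, 190 x 90 mm and 10 mm high; beyond its two ends clamps, at most 40 mm above the table.
- mid_plate_center (a point): Centre of the second plate of the stack (same size), 66 mm above the table; stays in the magazine.
- low_plate_center (a point): Centre of the lowest plate of the stack (same size), 62 mm above the table; stays in the magazine.
- screwdriver: Loose screwdriver, about 190 mm long and 26 mm thick, lying on the table between magazine and housing (bystander); its own x runs along it.
- bottle_center (a point): Half-way up a loose clear water bottle, 66 mm across, 200 mm tall, standing to the robot's right (bystander).
- tape_roll: Loose cardboard ring, 90 mm across, 25 mm high, lying on the table beyond the magazine and the housing, between them (bystander); origin at its underside's centre.
- bracket: Loose steel angle bracket, 70 x 40 mm, 49 mm high, on the table to the robot's left (bystander); origin under its foot's centre.
Mind the look-alikes: they are no part of the job. Leave any blue or brown look-alike of the part that bears top_plate_center alone. Leave any orange look-alike of the part that bears housing_top alone.

How it is judged:
By the outcome, as a careful person would: the job done as asked, in the order asked, and still so for the second after the job is handed in, with the robot touching nothing.
It also fails if it takes over 51 s, if anything falls off the work surface, if the arm or the gripper's body presses on something with over 40 N, if the wrist force passes 120 N, or if a joint passes its speed limit or range.

### The arm

A 7-joint arm with a two-finger parallel gripper is mounted at the origin on the work surface. World frame = base frame: x ahead of the robot, y to its left, z up, the work surface at z = 0. Lengths are in m, angles in rad, forces in N, time in s.
With the tool pointing down it reaches from about 0.35 to 0.9 m from the base axis. Payload 19.9 kg.
Tool frame: the origin (TCP) lies between the finger pads; the fingertips stand 8 mm ahead of it and the grasp point (between the pads) lies 11 mm behind it; z points along the fingers, y is the direction in which the jaws open and shut (so a half turn about z gives the same grasp; the last joint's range is limited). The gripper opens to 94 mm and grips with 3 to 60 N. Pads are 16 mm wide; open, the fingers measure 119 mm over their backs; the gripper's body (75 mm by 177 mm) begins 78 mm behind the grasp point.
Start: joints at [-1.204, 0.417, -0.01, 1.614, 0.005, 1.111, -0.053], TCP at [0.248, 0.573, 0.213] pointing down, gripper open.
Joint ranges: [-2.81, 2.81], [-0.39, 2.02], [-1.27, 1.25], [0.06, 2.57], [-1.19, 4.33], [0.19, 2], [-2.82, 2.82]. Speed limits (rad/s): [1.89, 1.89, 2.39, 2.39, 3.01, 3.01, 3.01].

### API

Orientations are given as a rotation vector (axis times angle).
In Python, from station import get_state, imaging, order gives the robot as it stands. The module is installed in compiled form; this text tells all that it offers.
- The arm moves only by the shell command python3 -m jog 'ROWS' [FORCE]. ROWS is JSON, a list of rows, each an object with "jaw": the finger opening in mm, from 0 to 94; "offset": the shift along the tool's x, y, z in mm, a list of three; "yaw": the turn about the tool's z in degrees. A call has 1 to 10 rows; each row is the pose to reach, as a shift and turn from the pose commanded when the call began, along the tool's axes at that moment; what a row does not reach only later rows make up. A row lasts 1/12 s, in which the tool goes at most 41.7 mm and 7.16 degrees, less where a joint would pass 70% of its speed; a pose out of reach is approached as far as the arm can. A call with a gripper value outside its range is refused whole. The fingers move at their own pace and stop on an object; FORCE is the grip in N (left out, the last holds). Time passes only in rows, so rows that repeat a pose let the fingers close. It gives the time, the measured TCP pose, the force and the opening at its end, in the units of the state.
- get_state(): the state, without advancing time (a new reading comes with each control period).
- imaging.capture(name): name is "scene" or "side" or "wrist"; returns a dict with "pixels" (480x640x3 uint8, red, green, blue), "fx", "fy", "cx", "cy" (pixels), "origin" and "attitude" of the camera in the world. Camera axes: x right, y down, z forward; pixel columns grow to the right and rows downward; lengths in m; the calibration is good to about 2 mm. The wrist camera is an equidistant fisheye: a pixel r from the principal point sees the ray r / f radians off the axis. A picture is of the moment at which its call begins. There is no depth.
- order.hand_in(): hands the job in, once; it reports no verdict.
The state is a dict: "t": time; "joints": joint angles; "qd": joint speeds; "joint_efforts": joint torques, N m; "position": TCP position; "tool_rot": TCP orientation; "ft_force": force on the tool from outside, world axes, zero at the start; "moment": the same for the moment, N m; "width": finger opening in m.
Only numpy, scipy, OpenCV 4.12 (cv2) and the standard library are available. Lean on these libraries where they do the work, as an engineer would, in place of code of your own. Each camera call takes 0.05 s, during which the arm holds its last target.

## Working session

There is one attempt and no reset: what is moved stays moved. The work goes in short steps, Python scripts to look and compute and a shell command to move; the robot and the scene stay as the last step left them, time stands still between calls to the robot, and variables do not carry over. Pictures are saved under pics/ and viewed, and the job is handed in when it is done.

```bash
mkdir -p pics; cat > h.py <<'E'
import numpy as np,cv2
from scipy.spatial.transform import Rotation as R
from station import get_state, imaging, order
def cap(n,save=None):
    c=imaging.capture(n)
    if save: cv2.imwrite('pics/'+save,c['pixels'][:,:,::-1])
    return c
def rot(c):
    a=np.array(c['attitude'],float)
    return a if a.shape==(3,3) else (R.from_rotvec(a).as_matrix() if a.size==3 else R.from_quat(a).as_matrix())
def ray(c,u,v,fish=False):
    x=(u-c['cx'])/c['fx'];y=(v-c['cy'])/c['fy']
    if fish:
        r=np.hypot(x,y);d=np.array([np.sin(r)*x/r,np.sin(r)*y/r,np.cos(r)]) if r>0 else np.array([0,0,1.])
    else: d=np.array([x,y,1.])
    return np.array(c['origin']),rot(c)@d
def pt(c,u,v,z,fish=False):
    o,d=ray(c,u,v,fish); return o+d*(z-o[2])/d[2]
def px(c,p,fish=False):
    q=rot(c).T@(np.array(p)-c['origin'])
    if fish:
        r=np.hypot(q[0],q[1]);t=np.arctan2(r,q[2]);x,y=q[0]/r*t,q[1]/r*t
    else: x,y=q[0]/q[2],q[1]/q[2]
    return c['cx']+c['fx']*x,c['cy']+c['fy']*y
E
python3 - <<'E'
from h import *
import pickle
d={}
for n in("scene","side","wrist"):
    c=cap(n,n+'0.png');d[n]=c
    print(n,c['fx'],c['fy'],c['cx'],c['cy'],c['origin'],c['attitude'])
pickle.dump(d,open('d0.pkl','wb'))
print(get_state())
E
```

```text
scene 458.71005750692314 458.71005750692314 314.5876506008683 239.4648105937829 [ 1.16201011 -0.02161725  1.00086651] [-1.84203337 -1.89322756  0.60981416]
side 500.6146630291452 500.6146630291452 324.07676236264274 242.11075736405502 [-0.04434374 -0.97884222  1.00139737] [-2.20667461  0.60051054 -0.28054787]
wrist 371.64829954431775 371.64829954431775 320.73182121183254 236.50460963761384 [0.1830974  0.60148423 0.38374782] [2.44649386 1.60642197 0.19899877]
{'t': 0.15, 'joints': array([-1.20346672,  0.41782055, -0.01029651,  1.61402376,  0.00471853,
        1.11068964, -0.05299235]), 'qd': array([ 0.00139168,  0.0008583 , -0.00070815, -0.00090846,  0.001101  ,
        0.00079493,  0.00027778]), 'joint_efforts': array([ 5.13522864e-04, -8.51530266e+01,  6.38925824e-01, -4.26130664e+01,
       -4.87816357e-02,  1.70809339e-02,  8.88114278e-05]), 'position': array([0.24836631, 0.57323269, 0.2129843 ]), 'tool_rot': array([-6.37679489e-01, -3.07610073e+00,  1.43573174e-03]), 'ft_force': array([0.44300072, 0.0940841 , 0.23172078]), 'moment': array([-0.00622519,  0.01173502, -0.00200639]), 'width': 0.09393300643049027}
```

View pics/scene0.png

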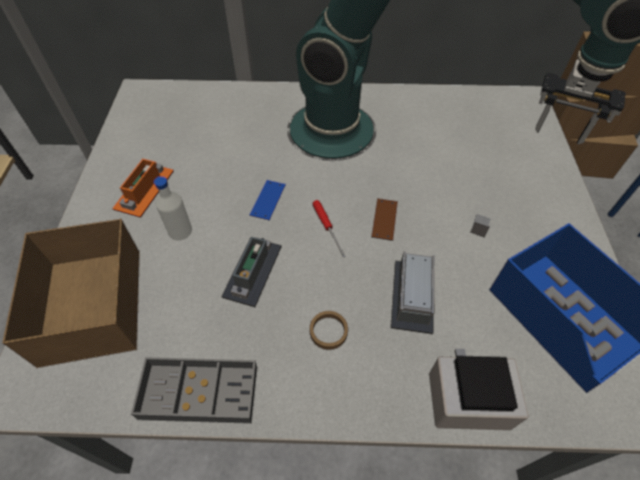

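View pics/side0.png

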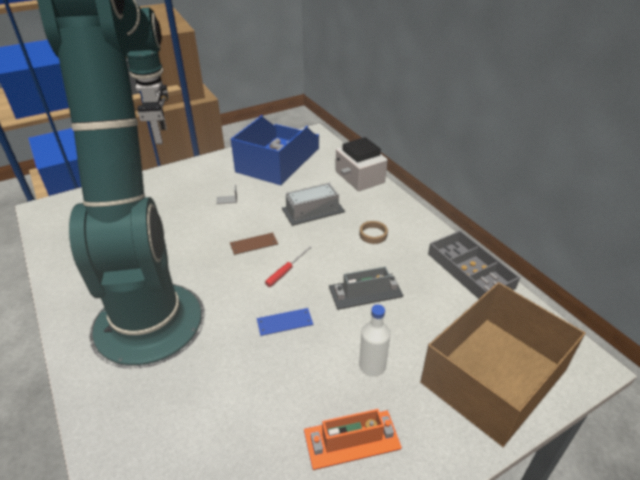

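View pics/wrist0.png

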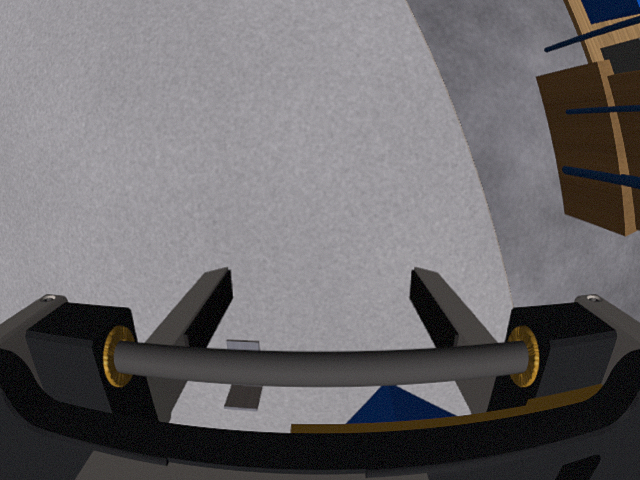

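Candidates for the plate: aluminium on the magazine (scene 416,285), blue (267,200) and brown (385,218) lying flat. The bare aluminium one on the grey block with side guides fits. Housings: grey (250,265) and orange (140,185); the grey one fits. I'll confirm both in one enlarged crop.

```bash
python3 - <<'E'
import cv2,numpy as np
s=cv2.imread('pics/scene0.png')
a=cv2.resize(s[235:340,380:450],None,fx=5.5,fy=5.5,interpolation=cv2.INTER_CUBIC)
b=cv2.resize(s[225:310,215:285],None,fx=5.5,fy=5.5,interpolation=cv2.INTER_CUBIC)
b=cv2.copyMakeBorder(b,0,a.shape[0]-b.shape[0],0,0,cv2.BORDER_CONSTANT)
cv2.imwrite('pics/crop0.png',np.hstack([a,b]))
E
```

```text
(no output)
```

View pics/crop0.png

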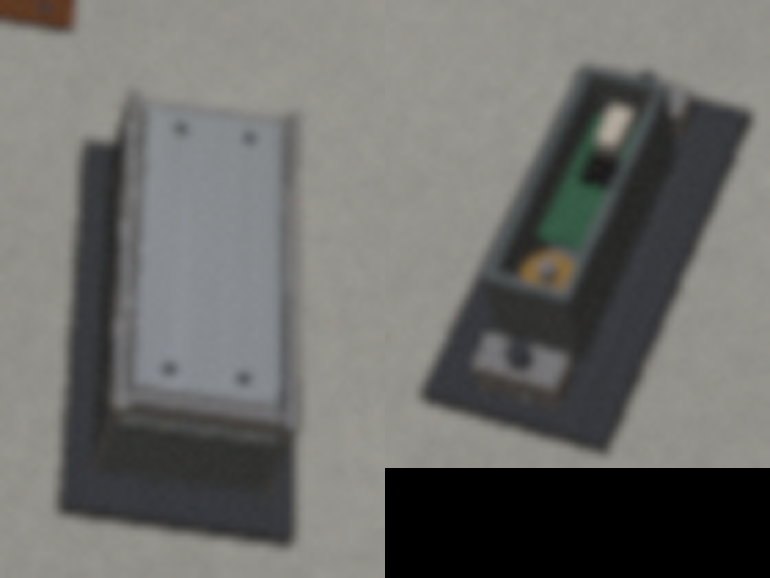

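The crop shows the aluminium plate with four dark screw holes between steel guides, with the rear stop on the lower (far) side, so the front faces the robot. The grey open box is at right. Next I measure both.

```bash
python3 - <<'E'
from h import *
import pickle
d=pickle.load(open('d0.pkl','rb'));c=d['scene']
f=lambda l,ox,oy,z:np.array([pt(c,ox+u/5.5-.4,oy+v/5.5-.4,z) for u,v in l])
P=f([(147,103),(283,115),(278,403),(135,387)],380,235,.072)
Hh=f([(200,68),(273,85),(190,297),(103,280)],215,225,.067)
S=f([(181,129),(250,138),(244,378),(169,369)],380,235,.072)
for n,Q in(('plate',P),('screws',S),('housing',Hh)):
    ax=(Q[2]+Q[3]-Q[0]-Q[1])/2; ay=(Q[0]+Q[3]-Q[1]-Q[2])/2
    print(n,Q.mean(0).round(4),'len',np.linalg.norm(ax).round(4),np.linalg.norm(ay).round(4),'yaw',np.degrees(np.arctan2(ax[1],ax[0])).round(2),np.degrees(np.arctan2(-ay[0],ay[1])).round(2))
    # into side
    print([tuple(np.round(px(d['side'],q))) for q in Q])
T=R.from_rotvec(get_state()['tool_rot']).as_matrix();print(T.round(3))
s=cv2.imread('pics/side0.png')
a=cv2.resize(s[175:310,270:410],None,fx=5.5,fy=4.4,interpolation=cv2.INTER_CUBIC)
a=cv2.resize(s[175:310,270:410],None,fx=4.4,fy=4.4,interpolation=cv2.INTER_CUBIC)
for Q,col in((P,(0,0,255)),(Hh,(0,255,0))):
    for q in Q:
        u,v=px(d['side'],q); cv2.circle(a,(int((u-270+.4)*4.4),int((v-175+.4)*4.4)),2,col,-1)
cv2.imwrite('pics/crop1.png',a)
E
```

```text
plate [0.6037 0.2054 0.072 ] len 0.1429 0.059 yaw -7.36 174.89
[(np.float64(294.0), np.float64(203.0)), (np.float64(287.0), np.float64(193.0)), (np.float64(327.0), np.float64(184.0)), (np.float64(335.0), np.float64(193.0))]
screws [0.6052 0.2054 0.072 ] len 0.1199 0.0304 yaw -7.73 173.15
[(np.float64(296.0), np.float64(200.0)), (np.float64(292.0), np.float64(195.0)), (np.float64(326.0), np.float64(187.0)), (np.float64(330.0), np.float64(192.0))]
housing [ 0.5489 -0.1971  0.067 ] len 0.1166 0.0372 yaw -13.63 167.52
[(np.float64(348.0), np.float64(283.0)), (np.float64(344.0), np.float64(274.0)), (np.float64(384.0), np.float64(265.0)), (np.float64(390.0), np.float64(275.0))]
[[-0.918  0.398 -0.   ]
 [ 0.398  0.918 -0.001]
 [-0.    -0.001 -1.   ]]
```

View pics/crop1.png

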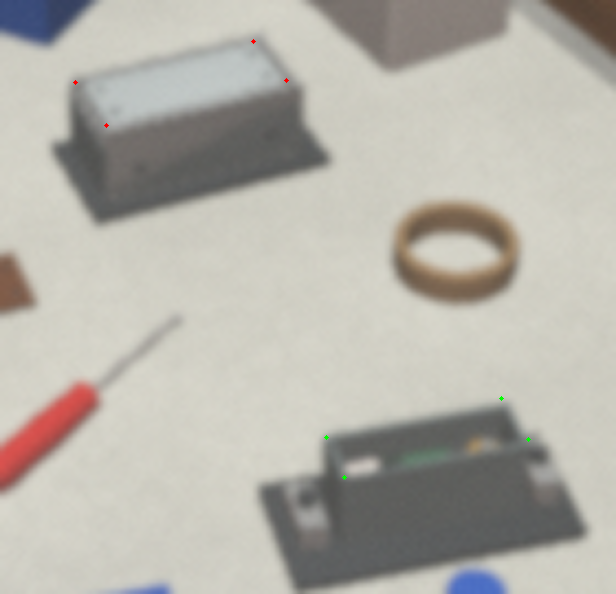

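The side view agrees within about 2 mm: plate centre (0.604, 0.205), yaw about −7.5°; housing centre (0.549, −0.197), yaw about −13.6°. Next I hover over the plate with jaws nearly closed and refine with the wrist camera.

```bash
python3 -m jog '[{"jaw":16,"offset":[-40,-16,0],"yaw":-2},{"jaw":16,"offset":[-80,-32,0],"yaw":-4},{"jaw":16,"offset":[-118,-48,0],"yaw":-6},{"jaw":16,"offset":[-156,-64,0],"yaw":-8},{"jaw":16,"offset":[-194,-79,0],"yaw":-10},{"jaw":16,"offset":[-232,-94,0],"yaw":-12},{"jaw":16,"offset":[-270,-110,0],"yaw":-14},{"jaw":16,"offset":[-308,-125,0],"yaw":-16},{"jaw":16,"offset":[-346,-141,0],"yaw":-16},{"jaw":16,"offset":[-384,-156,0],"yaw":-16}]' 20
python3 - <<'E'
from h import *
s=get_state();T=R.from_rotvec(s['tool_rot']).as_matrix();print(s['t'],s['position'],T.round(4))
print((T.T@(np.array([.61,.204,.2])-s['position'])*1000).round(1))
E
```

```text
t: 0.98
position: [0.5398, 0.2758, 0.2134]
tool_rot: [-0.203, -3.135, 0.0]
ft_force: [0.6, 0.6, 0.0]
width: 0.0309
0.9833 [0.53981805 0.27578597 0.21343817] [[-9.916e-01  1.290e-01 -1.000e-04]
 [ 1.290e-01  9.916e-01 -1.000e-04]
 [ 1.000e-04 -1.000e-04 -1.000e+00]]
[-78.9 -62.1  13.4]
```

```bash
python3 -m jog '[{"jaw":16,"offset":[-30,-24,0],"yaw":0},{"jaw":16,"offset":[-58,-46,0],"yaw":0},{"jaw":16,"offset":[-79,-62,0],"yaw":0},{"jaw":16,"offset":[-79,-62,0],"yaw":0},{"jaw":16,"offset":[-79,-62,0],"yaw":0}]'
python3 - <<'E'
from h import *
import pickle
c=cap('wrist','wrist1.png');pickle.dump(c,open('w1.pkl','wb'))
print(c['origin'],get_state()['position'],get_state()['width'])
E
```

```text
t: 1.4
position: [0.6097, 0.2045, 0.2129]
tool_rot: [-0.207, -3.134, 0.001]
ft_force: [0.4, 0.6, -0.2]
width: 0.0162
[0.53926292 0.21382567 0.38378484] [0.60886628 0.20605259 0.21302209] 0.016039501212074224
```

View pics/wrist1.png

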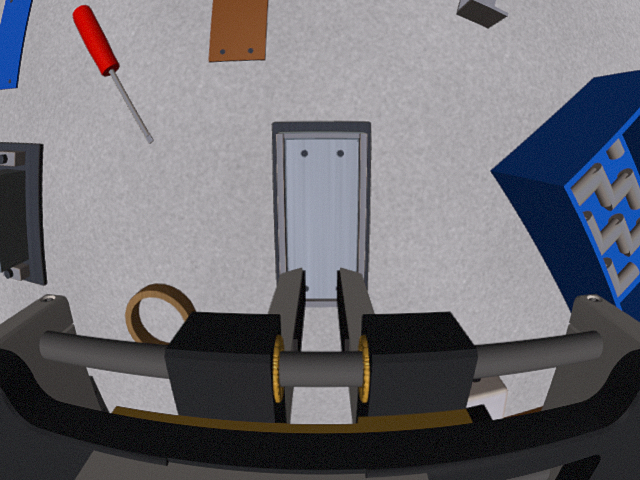

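The wrist view shows the plate with front corners near (286,138) and (358,138), screw holes (304,153) and (340,153), and the fingers at the rear half.

```bash
python3 - <<'E'
from h import *
import pickle
c=pickle.load(open('w1.pkl','rb'))
for n,u,v in(('s1',304,153),('s2',340,153),('c1',286,138),('c2',358,138),('l',286,240),('r',359,240)):
    print(n,pt(c,u,v,.072,True).round(4))
g=c['pixels'].astype(int)
for v in(170,200,230): print(v,g[v,274:302].mean(1).astype(int), g[v,344:372].mean(1).astype(int))
E
```

```text
s1 [0.5445 0.1988 0.072 ]
s2 [0.5484 0.2285 0.072 ]
c1 [0.5298 0.1857 0.072 ]
c2 [0.5377 0.2451 0.072 ]
l [0.6165 0.1728 0.072 ]
r [0.6249 0.2358 0.072 ]
170 [ 58  63 101 133 128 133 130 136 135  77  39  95 135 160 165 165 168 164
 163 161 160 162 165 165 161 158 160 163] [161 161 158 158 161 159 160 157 155 152 154 156 157 152  98  57  96 131
 127 134 135 139 141  65  48  57  81 160]
200 [ 59  55  65 121 136 129 129 137 136 122  44  53 107 160 168 163 167 170
 165 159 160 163 167 160 164 162 162 164] [161 163 160 160 158 158 159 157 155 155 154 157 160 135  80  84 131 127
 129 132 135 137  77  50  56  56 127 173]
230 [ 84  53  58  66 130 140 127 131 135 138 121  39  71 136 161 163 166 169
 164 159 158 161 164 166 162 162 164 165] [161 166 163 161 160 155 158 157 155 158 158 160 149 108  58  91 132 131
 132 132 136  97  64  55  59  93 142 168]
```

```bash
python3 -m jog '[{"jaw":16,"offset":[0,0,35],"yaw":0},{"jaw":16,"offset":[0,0,70],"yaw":0},{"jaw":16,"offset":[0,0,100],"yaw":0},{"jaw":16,"offset":[0,0,118],"yaw":0},{"jaw":16,"offset":[0,0,126],"yaw":0},{"jaw":16,"offset":[0,0,128],"yaw":0},{"jaw":16,"offset":[0,0,128],"yaw":0},{"jaw":16,"offset":[0,0,128],"yaw":0}]'
for i in 1 2; do python3 -c "
from h import *
s=get_state();print(s['position'],s['ft_force'])"; done
```

```text
t: 2.12
position: [0.6096, 0.2067, 0.0869]
tool_rot: [0.202, 3.133, 0.001]
ft_force: [-0.2, -0.5, 0.3]
width: 0.0162
[0.60962151 0.20670748 0.08693256] [-0.17846576 -0.49686434  0.31047578]
[0.60962151 0.20670748 0.08693256] [-0.17846576 -0.49686434  0.31047578]
```

```bash
python3 -m jog '[{"jaw":16,"offset":[0,0,2],"yaw":0},{"jaw":16,"offset":[0,0,3],"yaw":0},{"jaw":16,"offset":[0,0,4],"yaw":0},{"jaw":16,"offset":[0,0,4],"yaw":0}]'
```

```text
t: 2.45
position: [0.6092, 0.206, 0.0816]
tool_rot: [0.203, 3.135, 0.0]
ft_force: [-0.5, -0.3, -1.1]
width: 0.016
```

```bash
python3 -m jog '[{"jaw":16,"offset":[0,0,1],"yaw":0},{"jaw":16,"offset":[0,0,1.5],"yaw":0},{"jaw":16,"offset":[0,0,1.5],"yaw":0}]'; python3 -m jog '[{"jaw":16,"offset":[0,0,0.5],"yaw":0},{"jaw":16,"offset":[0,0,1],"yaw":0},{"jaw":16,"offset":[0,0,1],"yaw":0}]'
```

```text
t: 2.7
position: [0.6093, 0.206, 0.0803]
tool_rot: [0.203, 3.135, 0.0]
ft_force: [-1.1, -0.7, 5.5]
width: 0.0158
t: 2.95
position: [0.6096, 0.2061, 0.0803]
tool_rot: [0.203, 3.134, 0.001]
ft_force: [-5.5, -2.0, 17.6]
width: 0.016
```

```bash
python3 -m jog '[{"jaw":16,"offset":[1,0,-0.4],"yaw":0},{"jaw":16,"offset":[3,0,-0.4],"yaw":0},{"jaw":16,"offset":[5,0,-0.4],"yaw":0},{"jaw":16,"offset":[7,0,-0.4],"yaw":0},{"jaw":16,"offset":[9,0,-0.4],"yaw":0},{"jaw":16,"offset":[10,0,-0.4],"yaw":0},{"jaw":16,"offset":[10,0,-0.4],"yaw":0}]'
python3 - <<'E'
from h import *
c=cap('wrist','wrist2.png')
E
```

```text
t: 3.53
position: [0.6001, 0.2075, 0.0803]
tool_rot: [0.203, 3.133, 0.001]
ft_force: [1.6, -0.3, 8.2]
width: 0.0157
```

View pics/wrist2.png

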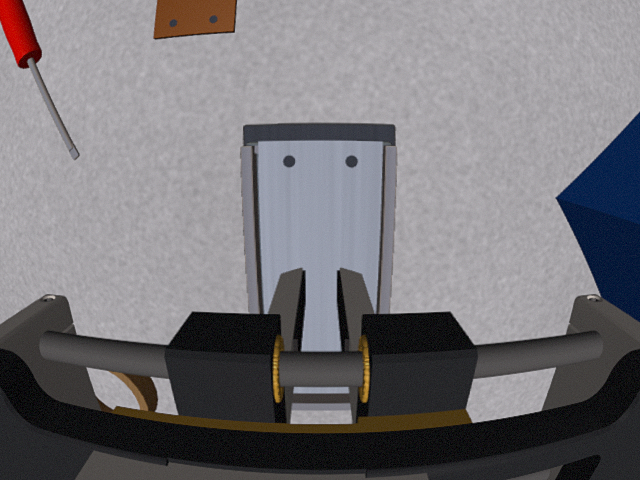

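The plate follows the fingers: its front edge (row 140) now stands ahead of the guide ends (row 147).

```bash
python3 -m jog '[{"jaw":16,"offset":[2,0,0.2],"yaw":0},{"jaw":16,"offset":[5,0,0.2],"yaw":0},{"jaw":16,"offset":[8,0,0.2],"yaw":0},{"jaw":16,"offset":[11,0,0.2],"yaw":0},{"jaw":16,"offset":[14,0,0.2],"yaw":0},{"jaw":16,"offset":[17,0,0.2],"yaw":0},{"jaw":16,"offset":[20,0,0.2],"yaw":0},{"jaw":16,"offset":[23,0,0.2],"yaw":0},{"jaw":16,"offset":[25,0,0.2],"yaw":0},{"jaw":16,"offset":[25,0,0.2],"yaw":0}]'
```

```text
t: 4.42
position: [0.5754, 0.2108, 0.0803]
tool_rot: [0.203, 3.132, 0.001]
ft_force: [-0.3, -1.0, 10.4]
width: 0.0162
```

```bash
python3 -m jog '[{"jaw":16,"offset":[2,0,0],"yaw":0},{"jaw":16,"offset":[5,0,0],"yaw":0},{"jaw":16,"offset":[8,0,0],"yaw":0},{"jaw":16,"offset":[11,0,0],"yaw":0},{"jaw":16,"offset":[14,0,0],"yaw":0},{"jaw":16,"offset":[17,0,0],"yaw":0},{"jaw":16,"offset":[19,0,0],"yaw":0},{"jaw":16,"offset":[21,0,0],"yaw":0},{"jaw":16,"offset":[21,0,0],"yaw":0}]'
python3 - <<'E'
from h import *
import pickle
c=cap('wrist','wrist3.png');pickle.dump(c,open('w3.pkl','wb'))
E
```

```text
t: 5.17
position: [0.5546, 0.2135, 0.0803]
tool_rot: [0.203, 3.132, 0.002]
ft_force: [0.6, 0.1, 10.6]
width: 0.0161
```

View pics/wrist3.png

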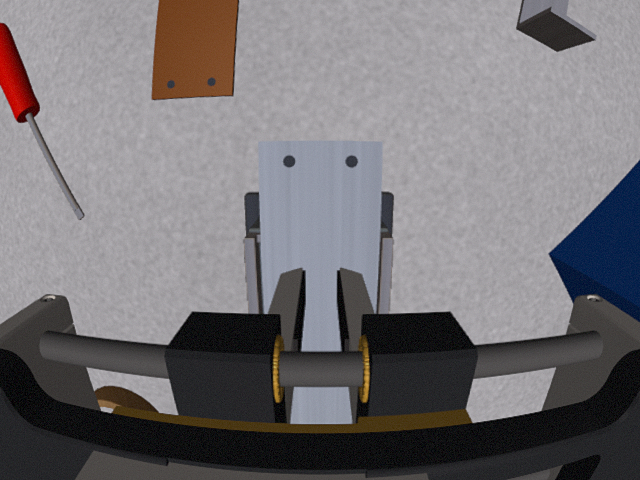

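```bash
python3 -m jog '[{"jaw":16,"offset":[2,0,0],"yaw":0},{"jaw":16,"offset":[4,0,0],"yaw":0},{"jaw":16,"offset":[6,0,0],"yaw":0},{"jaw":16,"offset":[6,0,0],"yaw":0}]'
python3 - <<'E'
from h import *
import pickle
c=cap('wrist','wrist4.png');pickle.dump(c,open('w4.pkl','wb'))
s=get_state();print(s['t'],s['position'],s['ft_force'])
g=c['pixels'].astype(int).mean(2)
print(g[130:150,320].astype(int)); print(g[225:260,388].astype(int)); print(g[225:260,250].astype(int))
E
python3 -c "
import cv2;s=cv2.imread('pics/wrist4.png')[120:300,220:420];cv2.imwrite('pics/crop4.png',cv2.resize(s,None,fx=3,fy=3))"
```

```text
t: 5.55
position: [0.5487, 0.2143, 0.0803]
tool_rot: [0.203, 3.132, 0.002]
ft_force: [1.1, 0.9, 10.0]
width: 0.016
5.6 [0.54874132 0.21429736 0.08027113] [ 0.55855658  0.0639474  10.15052005]
[163 160 155 154 156 157 159 163 167 168 162 158 154 155 154 156 155 156
 152 154]
[ 61  59  59  60  58  57  61  61  58  58  56  57  55  57  55  49  45  49
  51  59  55  55  54  58 110 125 129 128 131 128 125 129 128 124 130]
[ 61  65  60  59  60  56  63  60  63  60  63  59  58  55  65  87  90  86
  64  58  59  60  52  58  89 119 130 132 128 129 126 128 129 130 127]
```

View pics/crop4.png

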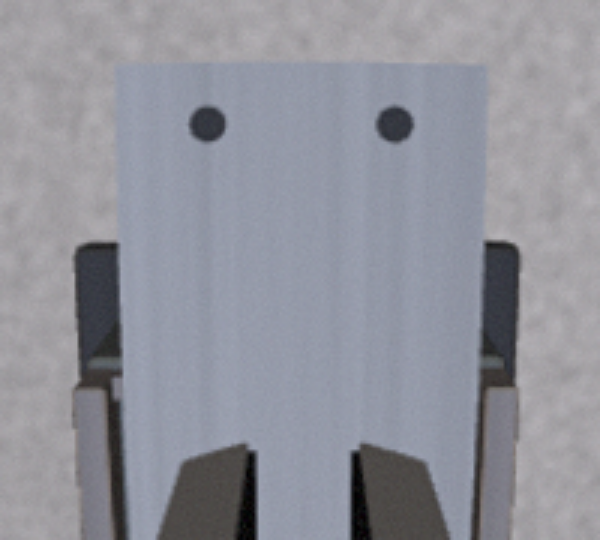

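The crop shows the plate overhanging with screw holes at (289,161) and (351,161), and guide front ends near row 248.

```bash
python3 - <<'E'
from h import *
import pickle
c=pickle.load(open('w4.pkl','rb'))
f=lambda u,v,z:pt(c,u,v,z,True)
k=(f(258.7,141.5,.072)+f(382.7,141.5,.072))/2; s=(f(289,161.2,.072)+f(351.3,161.2,.072))/2
g=(f(249.3,248.5,.073)+f(387.7,249,.073))/2
d=f(351.3,161.2,.072)-f(289,161.2,.072); yaw=np.arctan2(-d[0],d[1]); d2=f(382.7,141.5,.072)-f(258.7,141.5,.072)
print('front',k,'screw',s,'guide',g,'yaw',np.degrees(yaw),np.degrees(np.arctan2(-d2[0],d2[1])))
y=np.radians(-7.5);X=np.array([np.cos(y),np.sin(y),0])
print('overhang from guide',(g-k)@X, 'centre',k+.07*X,s+.06*X)
G=g-X*.017 # grasp centre
print('grasp',G)
p=get_state()['position'];T=R.from_rotvec(get_state()['tool_rot']).as_matrix()
print('tool delta mm',T.T@(G-p)*1000, T[:2,1])
E
```

```text
front [0.47646017 0.22353449 0.072     ] screw [0.48617337 0.22199488 0.072     ] guide [0.52911992 0.21552159 0.073     ] yaw -7.452487434000511 -7.437329213849904
overhang from guide 0.05325513326187779 centre [0.54586131 0.21439766 0.072     ] [0.54566007 0.2141633  0.072     ]
grasp [0.51226536 0.21774054 0.073     ]
tool delta mm [36.63251561 -1.30896918  7.18097242] [0.12925714 0.99161042]
```

```bash
python3 -m jog '[{"jaw":16,"offset":[0,0,-15],"yaw":0},{"jaw":16,"offset":[0,0,-35],"yaw":0},{"jaw":84,"offset":[18,0,-35],"yaw":0},{"jaw":84,"offset":[36.5,-0.5,-35],"yaw":0},{"jaw":84,"offset":[36.5,-0.5,-35],"yaw":0},{"jaw":84,"offset":[36.5,-0.5,-35],"yaw":0},{"jaw":84,"offset":[36.5,-0.5,-35],"yaw":0},{"jaw":84,"offset":[36.5,-0.5,-35],"yaw":0}]'
python3 - <<'E'
from h import *
c=cap('wrist','wrist5.png')
c=cap('side','side5.png')
s=get_state();print(s['position'],s['width'])
im=cv2.imread('pics/side5.png')[150:260,240:370];cv2.imwrite('pics/side5c.png',cv2.resize(im,None,fx=5,fy=5))
E
```

```text
t: 6.27
position: [0.512, 0.218, 0.1141]
tool_rot: [0.204, 3.135, -0.0]
ft_force: [0.4, -0.7, 0.0]
width: 0.0528
[0.51182584 0.21799934 0.11397   ] 0.06080325719884402
```

View pics/wrist5.png

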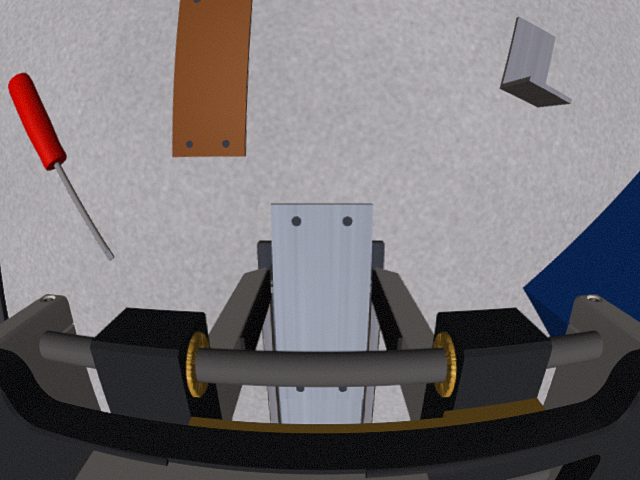

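View pics/side5c.png

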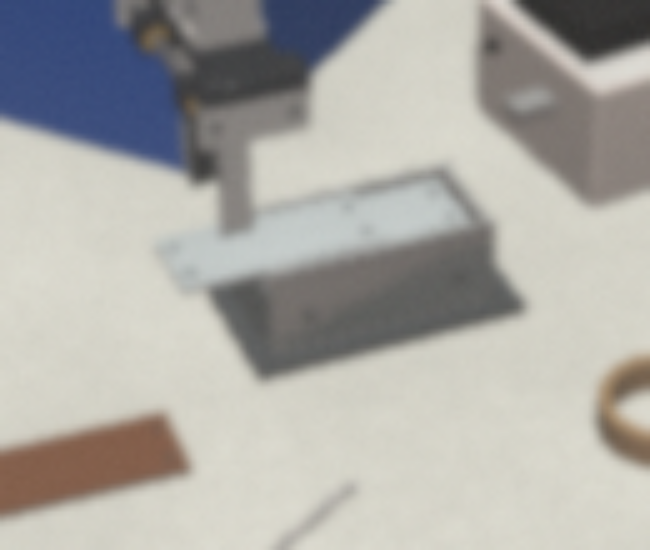

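The plate lies flat and overhangs; the fingers straddle it symmetrically (plate columns 272–372, fingers centred on 321). I let the jaws finish opening, then descend and pinch.

```bash
python3 -m jog '[{"jaw":84,"offset":[0,0,0],"yaw":0},{"jaw":84,"offset":[0,0,0],"yaw":0},{"jaw":84,"offset":[0,0,0],"yaw":0},{"jaw":84,"offset":[0,0,10],"yaw":0},{"jaw":84,"offset":[0,0,20],"yaw":0},{"jaw":84,"offset":[0,0,32],"yaw":0},{"jaw":84,"offset":[0,0,44],"yaw":0},{"jaw":84,"offset":[0,0,52],"yaw":0},{"jaw":84,"offset":[0,0,55],"yaw":0},{"jaw":84,"offset":[0,0,55],"yaw":0}]'
```

```text
t: 7.2
position: [0.5109, 0.218, 0.058]
tool_rot: [-0.203, -3.134, 0.002]
ft_force: [0.3, -0.2, 0.4]
width: 0.0839
```

```bash
python3 -m jog '[{"jaw":50,"offset":[0,0,0],"yaw":0},{"jaw":50,"offset":[0,0,0],"yaw":0},{"jaw":50,"offset":[0,0,0],"yaw":0},{"jaw":50,"offset":[0,0,0],"yaw":0},{"jaw":50,"offset":[0,0,0],"yaw":0},{"jaw":50,"offset":[0,0,0],"yaw":0}]' 30
```

```text
t: 7.7
position: [0.5116, 0.2184, 0.0595]
tool_rot: [0.203, 3.134, 0.0]
ft_force: [1.0, -0.0, 0.6]
width: 0.0593
```

```bash
python3 -m jog '[{"jaw":50,"offset":[0,0,0],"yaw":0},{"jaw":50,"offset":[0,0,-2],"yaw":0},{"jaw":50,"offset":[0,0,-6],"yaw":0},{"jaw":50,"offset":[0,0,-12],"yaw":0},{"jaw":50,"offset":[0,0,-20],"yaw":0},{"jaw":50,"offset":[0,0,-30],"yaw":0},{"jaw":50,"offset":[0,0,-45],"yaw":0},{"jaw":50,"offset":[0,0,-60],"yaw":0},{"jaw":50,"offset":[0,0,-70],"yaw":0},{"jaw":50,"offset":[0,0,-70],"yaw":0}]' 50
python3 - <<'E'
from h import *
import pickle
c=cap('wrist','wrist6.png');pickle.dump(c,open('w6.pkl','wb'))
c=cap('side','side6.png')
im=cv2.imread('pics/side6.png')[120:250,230:370];cv2.imwrite('pics/side6c.png',cv2.resize(im,None,fx=4.5,fy=4.5))
E
```

```text
t: 8.53
position: [0.5124, 0.2187, 0.1317]
tool_rot: [0.203, 3.132, 0.003]
ft_force: [0.5, 0.0, -1.8]
width: 0.0587
```

View pics/wrist6.png

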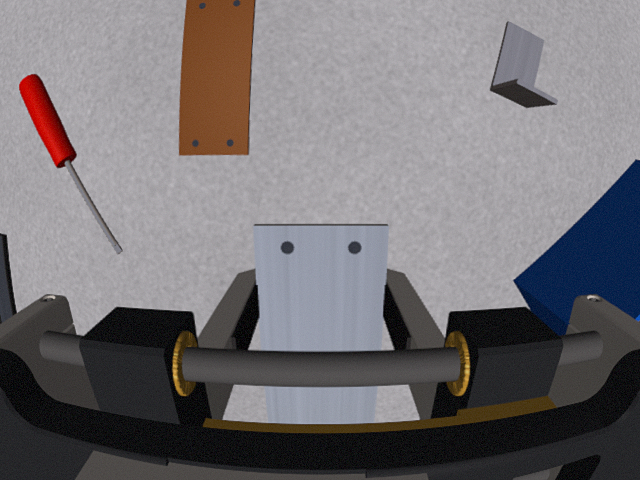

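View pics/side6c.png

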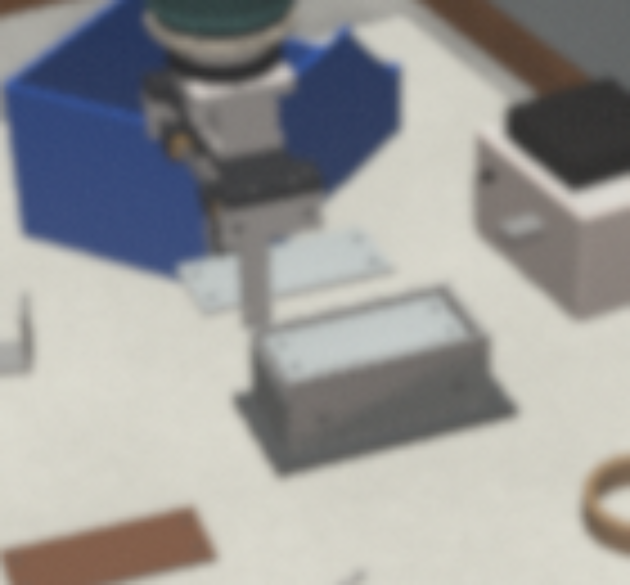

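```bash
python3 - <<'E'
from h import *
import pickle
c=pickle.load(open('w6.pkl','rb')); s=get_state(); p=s['position'];T=R.from_rotvec(s['tool_rot']).as_matrix();print(p,s['width'])
for z in (.140,.144,.148):
    q=[pt(c,u,v,z,True) for u,v in((254,225.5),(387.5,225.5),(287,247.5),(354,247.5))]
    print(z,[(T.T@(a-p)*1000).round(1) for a in q])
cs=imaging.capture('side')
obs=[(178,266),(210,312),(395,268),(362,231)]
for tilt in(-3,0,3):
  o=[]
  for x,y in((38,30),(38,-30),(-102,-30),(-102,30)):
    w=p+T@np.array([x,y,-13-np.tan(np.radians(tilt))*(-x)])/1000 if 0 else p+T@np.array([x,y,-13+np.tan(np.radians(tilt))*(-x)])/1000
    u,v=px(cs,w); o.append((round((u-230+.4)*4.5),round((v-120+.4)*4.5)))
  print('rear down deg',tilt,o,obs)
E
```

```text
[0.51142197 0.21828772 0.12937815] 0.05900187783133129
0.14 [array([ 34.2, -29.8, -10.7]), array([ 34.1,  30.6, -10.6]), array([ 23.8, -15. , -10.6]), array([ 23.8,  15.5, -10.6])]
0.144 [array([ 35.1, -29.1, -14.7]), array([ 35. ,  29.8, -14.6]), array([ 25. , -14.7, -14.6]), array([ 25. ,  15.1, -14.6])]
0.148 [array([ 36. , -28.4, -18.7]), array([ 35.9,  29.1, -18.6]), array([ 26.1, -14.3, -18.6]), array([ 26.1,  14.8, -18.6])]
rear down deg -3 [(173, 269), (201, 314), (391, 260), (359, 218)] [(178, 266), (210, 312), (395, 268), (362, 231)]
rear down deg 0 [(173, 266), (200, 311), (391, 267), (359, 224)] [(178, 266), (210, 312), (395, 268), (362, 231)]
rear down deg 3 [(172, 264), (200, 309), (392, 273), (360, 231)] [(178, 266), (210, 312), (395, 268), (362, 231)]
```

The plate is held level (within about 2°), with its centre 35 mm behind the TCP along its length. I move towards the housing and stop short, so the wrist camera sees the housing unobstructed.

```bash
python3 -m jog '[{"jaw":50,"offset":[-1,-10,-5],"yaw":0},{"jaw":50,"offset":[-5,-34,-10],"yaw":0},{"jaw":50,"offset":[-9,-64,-20],"yaw":0},{"jaw":50,"offset":[-14,-98,-20],"yaw":0},{"jaw":50,"offset":[-19,-132,-20],"yaw":2},{"jaw":50,"offset":[-24,-166,-20],"yaw":4},{"jaw":50,"offset":[-29,-200,-20],"yaw":6},{"jaw":50,"offset":[-33,-228,-20],"yaw":6},{"jaw":50,"offset":[-35,-245,-20],"yaw":6},{"jaw":50,"offset":[-35,-245,-20],"yaw":6}]' 50
python3 - <<'E'
from h import *
import pickle
c=cap('wrist','wrist7.png');pickle.dump(c,open('w7.pkl','wb'))
s=get_state();print(s['position'],s['tool_rot'],s['width'])
E
```

```text
t: 9.52
position: [0.5136, -0.034, 0.149]
tool_rot: [-0.376, -3.118, 0.002]
ft_force: [0.6, -0.5, -1.4]
width: 0.0587
[ 0.51377298 -0.03166026  0.14891645] [-3.72641527e-01 -3.11865504e+00  1.14048286e-03] 0.05847189548010507
```

View pics/wrist7.png

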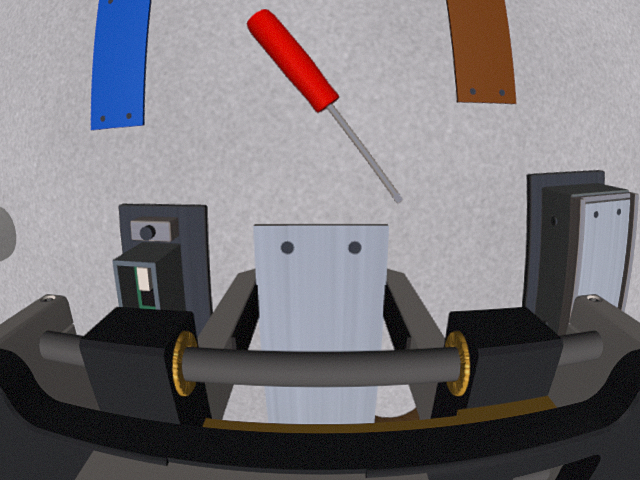

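The housing's near end is visible at left: front rim near (114,261)–(158,258).

```bash
python3 -c "
import cv2;s=cv2.imread('pics/wrist7.png')[195:325,70:230];cv2.imwrite('pics/crop7.png',cv2.resize(s,None,fx=5,fy=4.6 if 0 else 5,interpolation=cv2.INTER_CUBIC)[:600])
s=cv2.imread('pics/scene0.png')[225:310,215:285];cv2.imwrite('pics/crop7s.png',cv2.resize(s,None,fx=7,fy=7,interpolation=cv2.INTER_CUBIC))"
```

```text
(no output)
```

View pics/crop7.png

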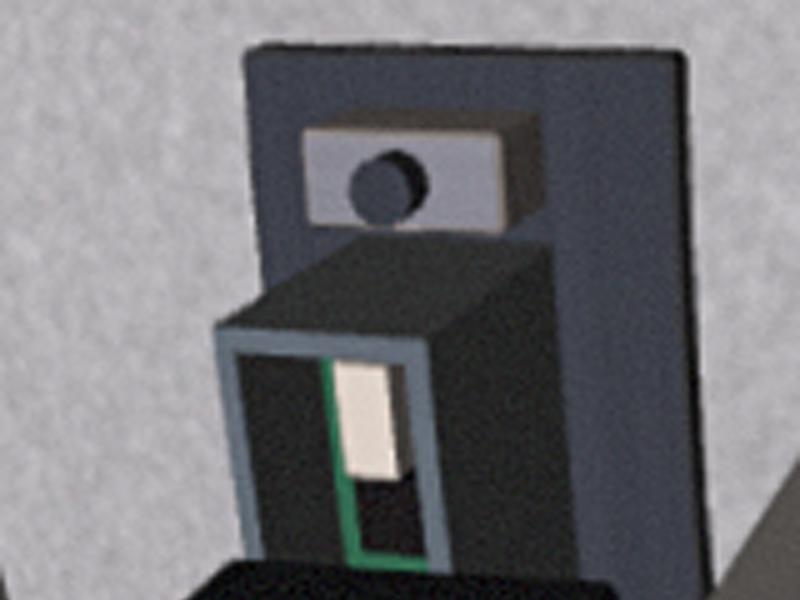

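View pics/crop7s.png

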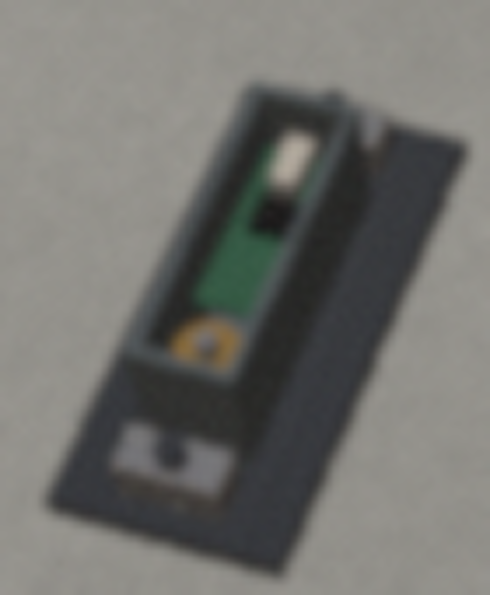

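```bash
python3 - <<'E'
from h import *
import pickle
c=pickle.load(open('w7.pkl','rb'));sc=pickle.load(open('d0.pkl','rb'))['scene']
f=lambda u,v:pt(c,70+u/5-.4,195+v/5-.4,.067,True)
a,b,l,r=f(216,326),f(430,340),f(246,558),f(452,575)
print(a,b,np.linalg.norm(a-b)); 
yw=lambda d:np.degrees(np.arctan2(d[1],d[0]))
print('yaw end',yw(b-a)-90,'left',yw(l-a),'right',yw(r-b))
for y in(-12.5,-13.5,-14.5):
    y=np.radians(y);X=np.array([np.cos(y),np.sin(y),0]);print('centre',(a+b)/2+.06*X)
g=lambda u,v:pt(sc,215+u/7-.43,225+v/7-.43,.067)
Q=[g(250,85),g(352,102),g(238,378),g(128,355)]
print('scene',np.mean(Q,0),'far end mid',(Q[2]+Q[3])/2,'near',(Q[0]+Q[1])/2,'yaws',yw(Q[3]-Q[0]),yw(Q[2]-Q[1]),yw(Q[0]-Q[3])-180)
print([np.linalg.norm(Q[i]-Q[(i+1)%4]).round(4) for i in range(4)])
# jig plate corners z=.010
J=[pt(sc,215+u/7-.43,225+v/7-.43,.010) for u,v in((467,147),(282,575),(47,505))]
print('jig yaw',yw(J[1]-J[0]),yw(J[1]-J[2])-90, (J[0]+J[2])/2)
w=lambda u,v:pt(c,70+u/5-.4,195+v/5-.4,.010,True)
k1,k2=w(246,50),w(686,55);print('jig wrist',k1,k2,np.linalg.norm(k1-k2),yw(k2-k1)-90)
E
```

```text
[ 0.48583182 -0.1992166   0.067     ] [ 0.49665387 -0.16088264  0.067     ] 0.039832263306743367
yaw end -15.764876781389717 left -16.799357973449553 right -17.00720484282844
centre [ 0.54982061 -0.193036    0.067     ]
centre [ 0.54958504 -0.19405634  0.067     ]
centre [ 0.5493317  -0.19507242  0.067     ]
scene [ 0.54786124 -0.19789461  0.067     ] far end mid [ 0.60526606 -0.21215389  0.067     ] near [ 0.49045642 -0.18363533  0.067     ] yaws -14.259248213488464 -13.643647389747143 -14.259248213488462
[np.float64(0.0379), np.float64(0.1189), np.float64(0.0391), np.float64(0.1177)]
jig yaw -15.756139848992499 -16.366025640179743 [ 0.55058257 -0.19643377  0.01      ]
jig wrist [ 0.44581685 -0.21266438  0.01      ] [ 0.47010104 -0.12605596  0.01      ] 0.08994854357609675 -15.662999391707316
```

```bash
python3 - <<'E'
from h import *
import pickle
D=pickle.load(open('d0.pkl','rb'));sc=D['scene'];sd=D['side']
print('bottle base near cam edge',pt(sc,179,240,0),'side base',pt(sd,373,374,0),'cap top',pt(sc,161,182,.2),pt(sd,378,308,.2))
E
python3 -m jog '[{"jaw":50,"offset":[-3,-12,0],"yaw":0},{"jaw":50,"offset":[-9,-36,0],"yaw":1},{"jaw":50,"offset":[-17,-66,0],"yaw":1.8},{"jaw":50,"offset":[-25,-96,0],"yaw":1.8},{"jaw":50,"offset":[-32,-124,0],"yaw":1.8},{"jaw":50,"offset":[-36.5,-144,0],"yaw":1.8},{"jaw":50,"offset":[-38,-150,0],"yaw":1.8},{"jaw":50,"offset":[-38,-150.3,10],"yaw":1.8},{"jaw":50,"offset":[-38,-150.3,20],"yaw":1.8},{"jaw":50,"offset":[-38,-150.3,20],"yaw":1.8}]' 50
python3 - <<'E'
from h import *
import pickle
c={n:cap(n,n+'8.png') for n in('wrist','side','scene')};pickle.dump(c,open('w8.pkl','wb'))
s=get_state();T=R.from_rotvec(s['tool_rot']).as_matrix();print(s['position'],np.degrees(np.arctan2(-T[0,1],T[1,1])),s['width'])
im=c['side']['pixels'][190:320,310:430,::-1];a=cv2.resize(im,None,fx=4.5,fy=4.5)
im=c['scene']['pixels'][200:330,200:300,::-1];b=cv2.resize(im,None,fx=2.6,fy=4.5) if 0 else cv2.resize(im,None,fx=4.5,fy=4.5)
cv2.imwrite('pics/c8.png',cv2.resize(np.hstack([a,b]),None,fx=.8,fy=.8))
E
```

```text
bottle base near cam edge [ 0.45489915 -0.4053944   0.        ] side base [ 0.41332699 -0.43120825  0.        ] cap top [ 0.42962287 -0.40492176  0.2       ] [ 0.42699287 -0.40790366  0.2       ]
t: 10.4
position: [0.5156, -0.1821, 0.1266]
tool_rot: [-0.412, -3.111, -0.001]
ft_force: [-0.8, 0.3, -0.9]
width: 0.0585
[ 0.5165363  -0.18307329  0.12887807] -15.13552674584011 0.058753878288584575
```

View pics/wrist8.png

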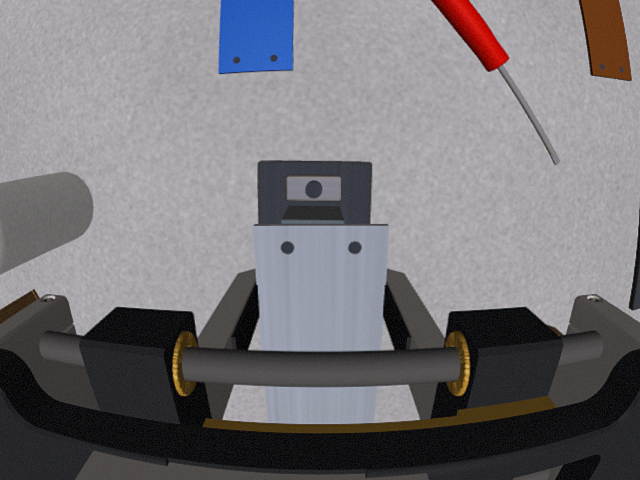

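View pics/c8.png

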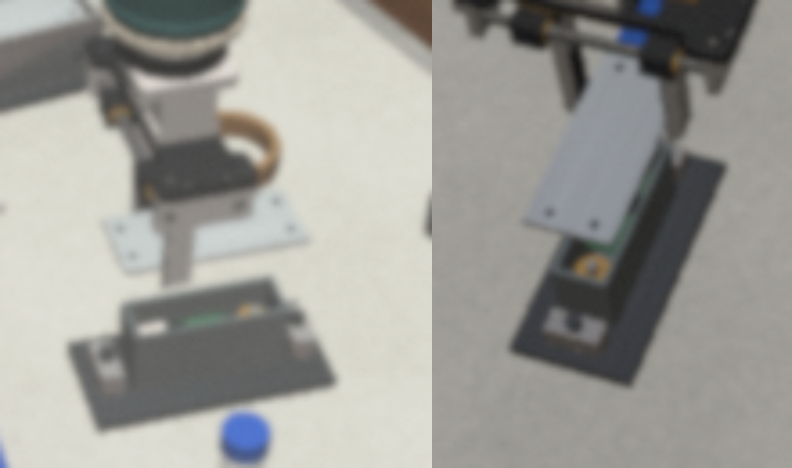

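Bottle at about (0.43, −0.41) is well clear. The wrist view shows the plate (columns 254–388) about 6 px right of the jig and clamp axis (jig 258–372, clamp centre 314); orientation looks right. I measure the residual in tool axes.

```bash
python3 - <<'E'
from h import *
import pickle
c=pickle.load(open('w8.pkl','rb'))['wrist'];C=rot(c)
s=get_state();T=R.from_rotvec(s['tool_rot']).as_matrix();p=s['position'];print(p)
# use camera frame consistently: express tool pose from camera via mean offset
for n,z,l in(('jig',.010,((258.5,162),(371.5,162.5))),('plate',p[2]+.013,((254,225.5),(387.5,225.5))),('clamp hole',.04,((313.5,189),))):
    q=[T.T@(pt(c,u,v,z,True)-p)*1000 for u,v in l]; print(n,[a.round(1) for a in q],np.degrees(np.arctan2(q[-1][0]-q[0][0],q[-1][1]-q[0][1])) )
E
```

```text
[ 0.5165363  -0.18307329  0.12887807]
jig [array([ 59.4, -47.8, 118.9]), array([ 58.8,  39.9, 118.9])] -0.3517612186807206
plate [array([ 37.7, -28.4, -13. ]), array([ 37.7,  29.5, -13. ])] 0.01869263793401918
clamp hole [array([41.4, -4.5, 88.9])] 0.0
```

```bash
python3 - <<'E'
import cv2
s=cv2.imread('pics/wrist8.png')[150:240,240:400];cv2.imwrite('pics/c8w.png',cv2.resize(s,None,fx=5,fy=5,interpolation=cv2.INTER_CUBIC))
E
```

```text
(no output)
```

View pics/c8w.png

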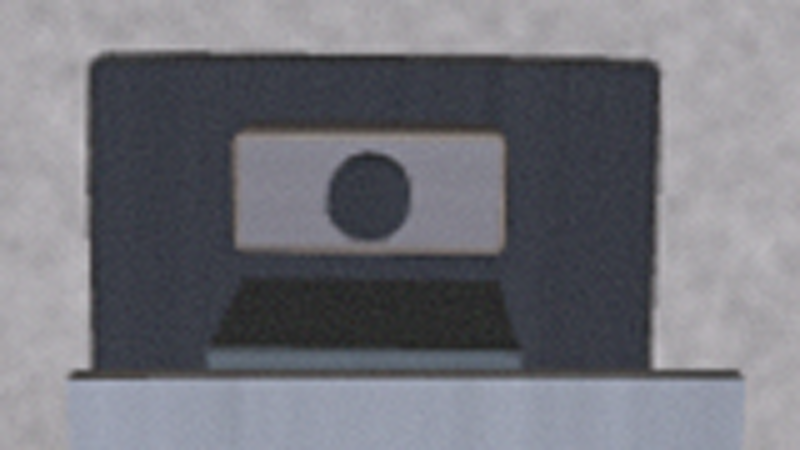

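```bash
python3 - <<'E'
from h import *
import pickle
c=pickle.load(open('w8.pkl','rb'))['wrist']
s=get_state();T=R.from_rotvec(s['tool_rot']).as_matrix();p=s['position']
f=lambda u,v:(240+u/5-.4,150+v/5-.4)
for n,z,l in(('rim',.067,((207,348),(522,351))),('jig',.010,((97,54),(652,61))),('plate',p[2]+.013,((69,377),(743,377))),('plate',p[2]+.011,((69,377),(743,377)))):
    q=[T.T@(pt(c,*f(u,v),z,True)-p)*1000 for u,v in l]; print(n,[a.round(1) for a in q],'mid',(np.mean(q,0)).round(1),np.degrees(np.arctan2(q[-1][0]-q[0][0],q[-1][1]-q[0][1])) )
E
```

```text
rim [array([ 25.4, -24.7,  61.9]), array([25. , 15.3, 61.9])] mid [25.2 -4.7 61.9] -0.5772818534032479
jig [array([ 60.6, -47.4, 118.9]), array([ 59.4,  38.7, 118.9])] mid [ 60.   -4.4 118.9] -0.8366198760338784
plate [array([ 37.9, -28.7, -13. ]), array([ 38. ,  29.8, -13. ])] mid [ 37.9   0.5 -13. ] 0.01889274478026433
plate [array([ 37.5, -29.1, -11. ]), array([ 37.5,  30.2, -11. ])] mid [ 37.5   0.5 -11. ] 0.01889274478023446
```

```bash
python3 -m jog '[{"jaw":50,"offset":[-1,-2,5],"yaw":0.4},{"jaw":50,"offset":[-2.3,-4,15],"yaw":0.7},{"jaw":50,"offset":[-2.3,-5.2,26],"yaw":0.7},{"jaw":50,"offset":[-2.3,-5.2,37],"yaw":0.7},{"jaw":50,"offset":[-2.3,-5.2,47],"yaw":0.7},{"jaw":50,"offset":[-2.3,-5.2,55],"yaw":0.7},{"jaw":50,"offset":[-2.3,-5.2,59],"yaw":0.7},{"jaw":50,"offset":[-2.3,-5.2,59],"yaw":0.7},{"jaw":50,"offset":[-2.3,-5.2,59],"yaw":0.7}]' 50
python3 - <<'E'
from h import *
import pickle
c={n:cap(n,n+'9.png') for n in('wrist','side','scene')};pickle.dump(c,open('w9.pkl','wb'))
s=get_state();print(s['position'],s['ft_force'],s['width'])
a=cv2.resize(c['side']['pixels'][200:310,320:420,::-1],None,fx=4,fy=4)
b=cv2.resize(c['scene']['pixels'][205:315,210:300,::-1],None,fx=4,fy=4)
cv2.imwrite('pics/c9.png',np.hstack([a,b]))
cv2.imwrite('pics/c9w.png',cv2.resize(c['wrist']['pixels'][150:270,240:400,::-1],None,fx=5,fy=5,interpolation=cv2.INTER_CUBIC))
E
```

```text
t: 11.3
position: [0.5174, -0.19, 0.0702]
tool_rot: [-0.435, -3.111, 0.0]
ft_force: [0.3, 0.5, -1.0]
width: 0.0587
[ 0.5176545  -0.18997217  0.07068928] [-0.02766358 -0.49102634 -0.73202332] 0.059018251613740975
```

View pics/c9.png

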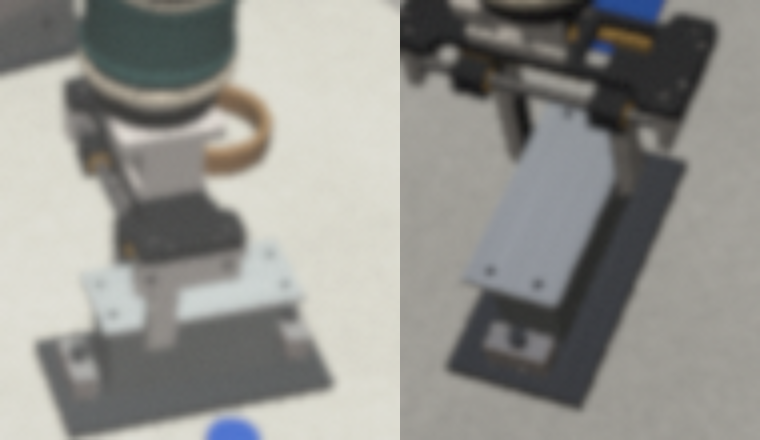

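View pics/c9w.png

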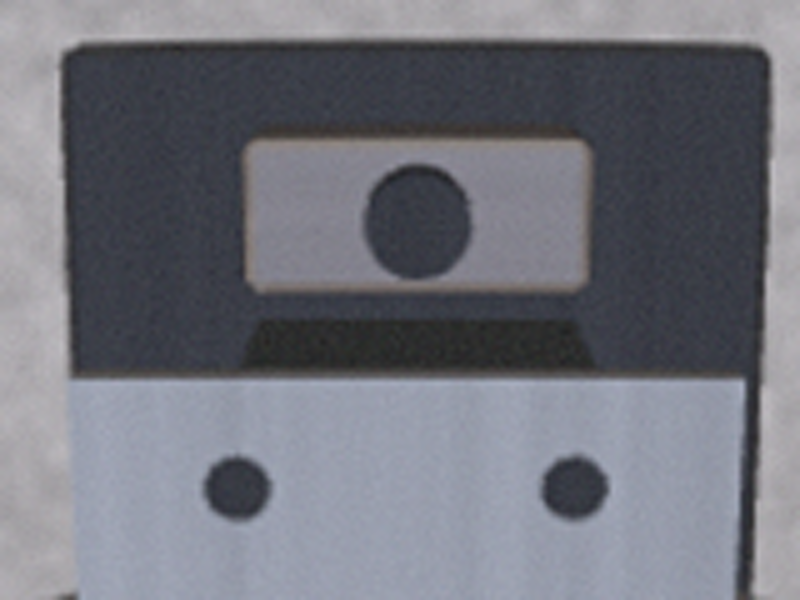

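```bash
python3 - <<'E'
from h import *
import pickle
D=pickle.load(open('w9.pkl','rb'));c=D['wrist']
s=get_state();T=R.from_rotvec(s['tool_rot']).as_matrix();p=s['position']
f=lambda u,v:(240+u/5-.4,150+v/5-.4)
for n,z,l in(('jig',.010,((70,48),(763,50))),('clamp',.04,((245,140),(592,140))),('plate',.0835,((71,376),(747,378))),('screws',.0835,((237,488),(575,488)))):
    q=[T.T@(pt(c,*f(u,v),z,True)-p)*1000 for u,v in l]; print(n,[a.round(1) for a in q],'mid',(np.mean(q,0)).round(1),np.degrees(np.arctan2(q[-1][0]-q[0][0],q[-1][1]-q[0][1])) )
# camera axis vs vertical
print(T.T@rot(c))
# scene view: plate far corners at z .0835; rim far front at bottom
sc=D['scene'];g=lambda u,v,z:pt(sc,210+(u-400)/4-.4,205+v/4-.4,z)
A=[g(465,282,.0835),g(558,306,.0835)];m=np.mean(A,0);print('plate far end',A,m)
y=np.radians(-16);X=np.array([np.cos(y),np.sin(y),0]);print('centre scene',m-.07*X)
S=np.mean([g(490,271,.0835),g(538,284,.0835)],0);print('scr centre',S-.06*X, 'tcp',p, p+T@[-35.3,0.3,0]*np.array(.001))
E
```

```text
jig [array([ 62.7, -42.1,  60.6]), array([62.5, 44.5, 60.6])] mid [62.6  1.2 60.6] -0.13066334989196016
clamp [array([ 53.4, -17.6,  30.6]), array([53.4, 20. , 30.6])] mid [53.4  1.2 30.6] 0.031756671963581944
plate [array([ 36.8, -29.6, -12.8]), array([ 36.6,  29.7, -12.8])] mid [ 36.7   0.1 -12.8] -0.1803049615307181
screws [array([ 26.6, -15.1, -12.8]), array([ 26.6,  14.7, -12.8])] mid [ 26.6  -0.2 -12.8] -0.008406314517030535
[[-1.98469088e-04 -9.69595194e-01 -2.44714363e-01]
 [ 9.99999968e-01 -1.53816326e-04 -2.01579960e-04]
 [ 1.57809896e-04 -2.44714395e-01  9.69595194e-01]]
plate far end [array([ 0.61111838, -0.24399898,  0.0835    ]), array([ 0.62576957, -0.18799588,  0.0835    ])] [ 0.61844397 -0.21599743  0.0835    ]
centre scene [ 0.55115565 -0.19670281  0.0835    ]
scr centre [ 0.54959539 -0.19931508  0.0835    ] tcp [ 0.5176545  -0.18997217  0.07068928] [ 0.55168273 -0.19936677  0.07071903]
```

Residuals are small (about +1 mm in tool x and y, yaw within 0.2°). I correct them and lower gently while watching the force.

```bash
python3 -m jog '[{"jaw":50,"offset":[0.6,0.6,2],"yaw":0},{"jaw":50,"offset":[1.2,1.1,4],"yaw":0},{"jaw":50,"offset":[1.2,1.1,6],"yaw":0},{"jaw":50,"offset":[1.2,1.1,8],"yaw":0},{"jaw":50,"offset":[1.2,1.1,9],"yaw":0},{"jaw":50,"offset":[1.2,1.1,10],"yaw":0},{"jaw":50,"offset":[1.2,1.1,10],"yaw":0}]'; python3 -m jog '[{"jaw":50,"offset":[0,0,0.5],"yaw":0},{"jaw":50,"offset":[0,0,1],"yaw":0},{"jaw":50,"offset":[0,0,1],"yaw":0}]'
```

```text
t: 12.03
position: [0.5164, -0.1885, 0.06]
tool_rot: [-0.435, -3.111, 0.0]
ft_force: [-0.1, 1.3, -0.9]
width: 0.0588
t: 12.28
position: [0.5165, -0.1885, 0.0592]
tool_rot: [0.435, 3.111, -0.0]
ft_force: [-0.0, 0.8, -1.4]
width: 0.0589
```

```bash
python3 -m jog '[{"jaw":50,"offset":[0,0,0.5],"yaw":0},{"jaw":50,"offset":[0,0,1],"yaw":0},{"jaw":50,"offset":[0,0,1],"yaw":0}]'
python3 -m jog '[{"jaw":50,"offset":[0,0,0.4],"yaw":0},{"jaw":50,"offset":[0,0,0.4],"yaw":0}]'
```

```text
t: 12.53
position: [0.5167, -0.1885, 0.0586]
tool_rot: [0.435, 3.111, 0.0]
ft_force: [-2.2, 0.9, 6.0]
width: 0.0592
t: 12.7
position: [0.5167, -0.1886, 0.0585]
tool_rot: [0.435, 3.111, 0.0]
ft_force: [-3.6, 1.4, 12.7]
width: 0.0586
```

```bash
python3 - <<'E'
from h import *
c={n:cap(n,n+'10.png') for n in('wrist','side')}
s=get_state();print(s['position'],s['ft_force'],s['moment'])
cv2.imwrite('pics/c10.png',cv2.resize(c['side']['pixels'][200:310,320:430,::-1],None,fx=5.4,fy=5.4,interpolation=cv2.INTER_CUBIC))
E
```

```text
[ 0.51678799 -0.18855622  0.058516  ] [-4.32297674  2.05516756 11.62886258] [0.37878999 0.92507274 0.00400805]
```

View pics/c10.png

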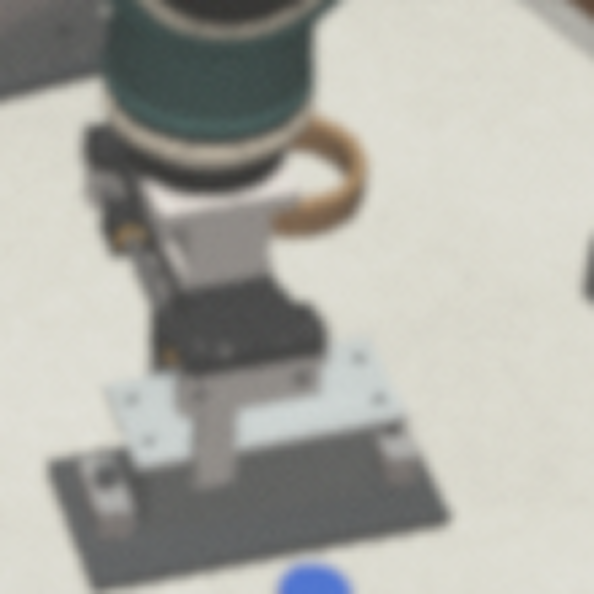

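The plate rests on the rim (contact at 6–12 N). I ease off the push and release.

```bash
python3 -m jog '[{"jaw":50,"offset":[0,0,-0.7],"yaw":0},{"jaw":50,"offset":[0,0,-0.7],"yaw":0},{"jaw":64,"offset":[0,0,-0.7],"yaw":0},{"jaw":76,"offset":[0,0,-0.7],"yaw":0},{"jaw":82,"offset":[0,0,-0.7],"yaw":0},{"jaw":82,"offset":[0,0,-0.7],"yaw":0},{"jaw":82,"offset":[0,0,-0.7],"yaw":0}]' 5
python3 -m jog '[{"jaw":82,"offset":[0,0,-5],"yaw":0},{"jaw":82,"offset":[0,0,-15],"yaw":0},{"jaw":82,"offset":[0,0,-35],"yaw":0},{"jaw":82,"offset":[0,0,-60],"yaw":0},{"jaw":82,"offset":[20,0,-80],"yaw":0},{"jaw":82,"offset":[45,0,-90],"yaw":0},{"jaw":82,"offset":[70,0,-90],"yaw":0},{"jaw":82,"offset":[90,0,-90],"yaw":0},{"jaw":82,"offset":[90,0,-90],"yaw":0}]'
python3 - <<'E'
from h import *
import pickle
c={n:cap(n,n+'11.png') for n in('wrist','side','scene')};pickle.dump(c,open('w11.pkl','wb'))
a=cv2.resize(c['side']['pixels'][215:305,325:415,::-1],None,fx=4.4,fy=4.4)
b=cv2.resize(c['scene']['pixels'][220:310,210:300,::-1],None,fx=4.4,fy=4.4)
cv2.imwrite('pics/c11.png',np.hstack([a,b]))
E
```

```text
t: 13.38
position: [0.5165, -0.1885, 0.0585]
tool_rot: [-0.435, -3.111, 0.0]
ft_force: [0.8, 0.4, -0.2]
width: 0.0814
t: 14.13
position: [0.4272, -0.1631, 0.1495]
tool_rot: [0.436, 3.111, 0.001]
ft_force: [0.6, -1.3, 0.3]
width: 0.0819
```

View pics/c11.png

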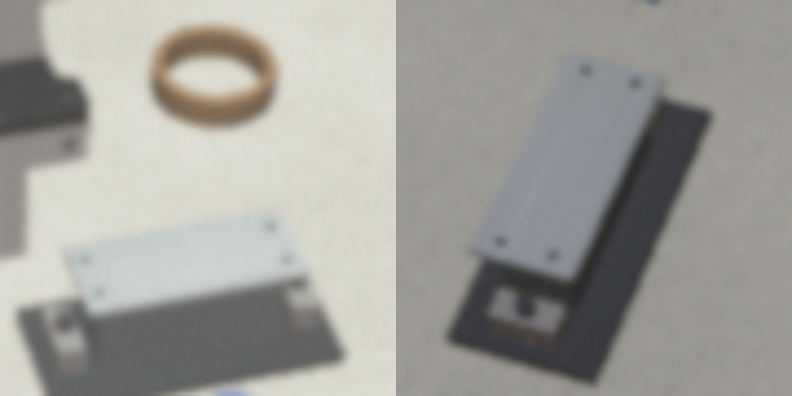

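View pics/wrist11.png

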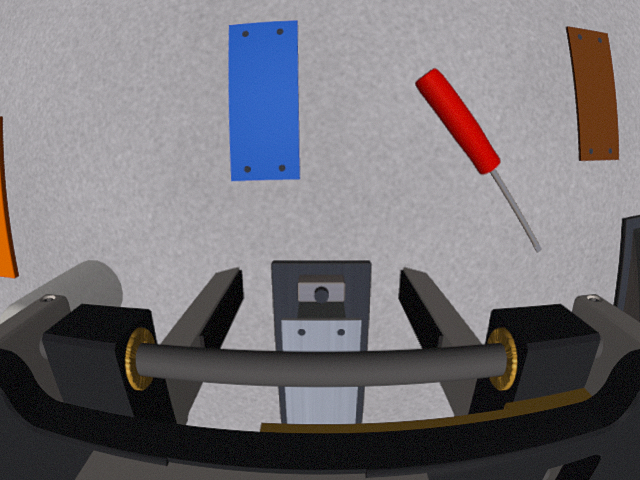

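The plate lies flat on the housing. I compare its overhangs with a clear wrist view from above its far end.

```bash
python3 -m jog '[{"jaw":82,"offset":[0,0,-30],"yaw":0},{"jaw":82,"offset":[-15,0,-60],"yaw":0},{"jaw":82,"offset":[-45,0,-80],"yaw":0},{"jaw":82,"offset":[-80,0,-90],"yaw":0},{"jaw":82,"offset":[-115,0,-90],"yaw":0},{"jaw":82,"offset":[-150,0,-90],"yaw":0},{"jaw":82,"offset":[-180,0,-90],"yaw":0},{"jaw":82,"offset":[-205,0,-90],"yaw":0},{"jaw":82,"offset":[-215,0,-90],"yaw":0},{"jaw":82,"offset":[-215,0,-90],"yaw":0}]'
python3 - <<'E'
from h import *
import pickle
c=cap('wrist','wrist12.png');pickle.dump(c,open('w12.pkl','wb'))
cv2.imwrite('pics/c12.png',cv2.resize(c['pixels'][60:360,220:420,::-1],None,fx=2,fy=2,interpolation=cv2.INTER_CUBIC))
sc=pickle.load(open('w11.pkl','rb'))['scene']
Q=[pt(sc,120+u/4.4-.4,220+v/4.4-.4,.071) for u,v in((568,57),(665,77),(576,281),(470,250))]
S=[pt(sc,120+u/4.4-.4,220+v/4.4-.4,.071) for u,v in((587,70),(636,83),(552,256),(500,241))]
for q in(Q,S):
  d=q[2]+q[3]-q[0]-q[1];print(np.mean(q,0),np.degrees(np.arctan2(d[1],d[0])))
E
```

```text
t: 15.12
position: [0.6387, -0.2232, 0.2372]
tool_rot: [-0.434, -3.11, 0.001]
ft_force: [-0.0, -0.2, -0.7]
width: 0.082
[ 0.54976713 -0.19715242  0.071     ] -15.671162911069759
[ 0.54789068 -0.19800874  0.071     ] -16.737385245535485
```

View pics/c12.png

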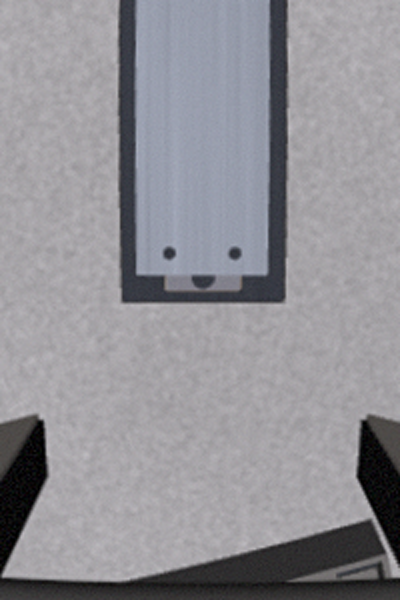

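View pics/wrist12.png

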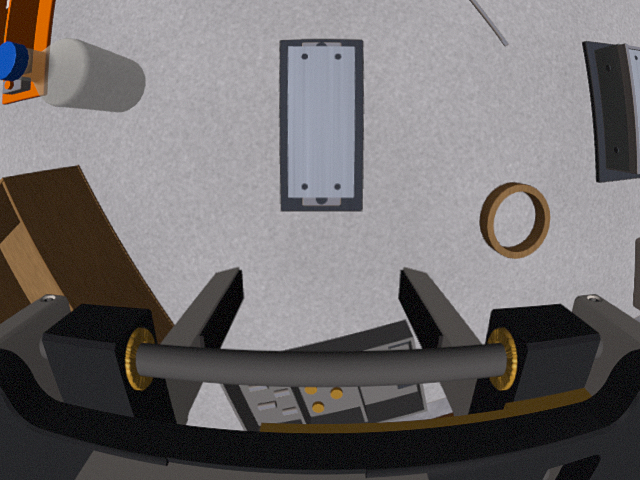

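```bash
python3 -c "
import cv2;s=cv2.imread('pics/wrist12.png')[30:220,265:380];cv2.imwrite('pics/c13.png',cv2.resize(s,None,fx=3.15,fy=3.15,interpolation=cv2.INTER_CUBIC))"
python3 - <<'E'
from h import *
import pickle
c=pickle.load(open('w12.pkl','rb'));g=c['pixels'].astype(np.uint8)
roi=np.zeros(g.shape[:2],bool);roi[30:225,265:378]=1
gr=cv2.GaussianBlur(g,(3,3),0).astype(int)
b=gr.mean(2); bl=gr[:,:,2]-gr[:,:,0]
print(g[120,275:300].tolist()[::3],g[60,320])
dark=((b<95)&roi).astype(np.uint8)
pl=((b>120)&(bl>8)&roi).astype(np.uint8)
for n,m,z,L in(('jig',dark,.010,0),('plate',pl,.071,0)):
    m=cv2.morphologyEx(m,cv2.MORPH_OPEN,np.ones((3,3)))
    ct=max(cv2.findContours(m,cv2.RETR_EXTERNAL,2)[0],key=cv2.contourArea)[:,0]
    P=np.array([pt(c,u,v,z,True)[:2]*1000 for u,v in ct]).astype(np.float32)
    print(n,len(ct),ct.min(0),ct.max(0),cv2.minAreaRect(P))
E
```

```text
[[172, 169, 175], [161, 161, 162], [53, 58, 68], [52, 60, 63], [77, 83, 92], [156, 161, 176], [149, 154, 168], [155, 160, 175], [155, 158, 173]] [148 155 170]
jig 24 [280  39] [363 210] ((548.4698486328125, -197.52032470703125), (88.61304473876953, 187.28530883789062), 73.98013305664062)
plate 81 [288  44] [354 203] ((551.0158081054688, -198.48983764648438), (59.73253631591797, 147.16812133789062), 73.89960479736328)
```

View pics/c13.png

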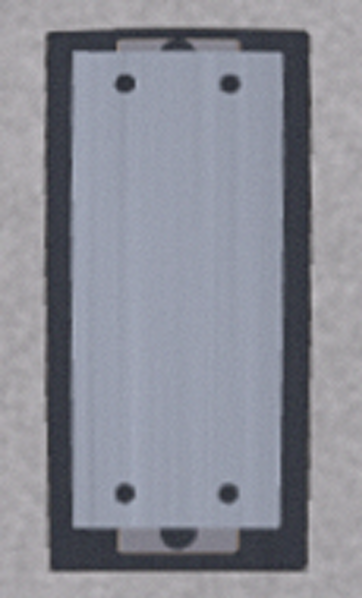

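```bash
python3 - <<'E'
from h import *
import pickle
c=pickle.load(open('w12.pkl','rb'))
y=np.radians(-16);X=np.array([np.cos(y),np.sin(y)]);Y=np.array([-X[1],X[0]])
J=np.array([548.5,-197.5])
for q in(((72,52),(283,52),(281,528),(73,527)),((125,83),(230,84),(228,494),(125,494))):
    P=np.array([pt(c,265+u/3.15-.34,30+v/3.15-.34,.071,True)[:2]*1000 for u,v in q]);m=P.mean(0)
    print(m,'along',(m-J)@X,'across',(m-J)@Y,'len',np.linalg.norm(P[2]+P[3]-P[0]-P[1])/2)
E
```

```text
[ 549.22927781 -197.90556203] along 0.812814872084251 across -0.18883503384792655 len 139.7811071073824
[ 549.35270014 -198.01706355] along 0.9621900164696289 across -0.2619973701533693 len 120.00564179486737
```

The plate is centred to about 1 mm and squared within about 0.2°. One last look at the whole scene before handing in.

```bash
python3 - <<'E'
from h import *
c=cap('scene','scene14.png'); print(get_state()['t'])
E
```

```text
15.2167
```

View pics/scene14.png

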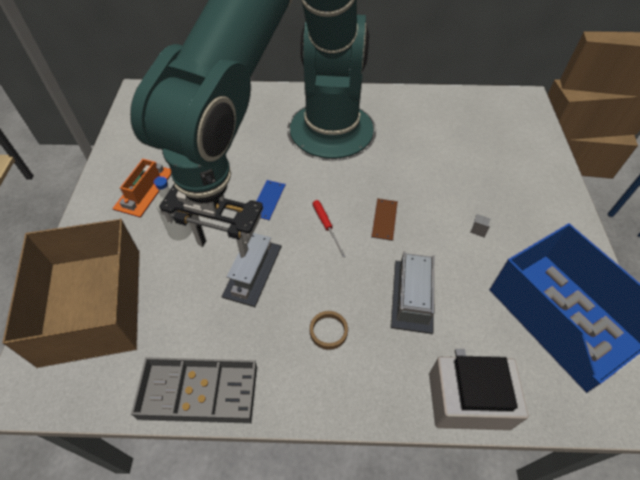

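Every bystander is where it was: screwdriver (325,225), tape roll (328,330), bracket (481,225), and the bottle half-hidden with its cap at (160,183). The remaining plates sit in the magazine (416,285), and the gripper is clear.

```bash
python3 -c "
from station import order
print(order.hand_in())"
```

```text
the job is handed in; nothing more can be done
None
```

The top cover plate now lies flat and lengthwise on the open housing, and the job was handed in at about 15 s, against the 51 s limit. I dragged the plate about 60 mm out of the magazine with roughly 10 N of fingertip pressure (17.6 N at first contact). I then pinched it by its long edges, lifted it, set it on the housing rim with about 12 N of contact and released it.

**Placement:** the last wrist view put the plate about 0.9 mm off centre lengthwise and 0.3 mm crosswise. It is squared to within about 0.2°. I measured this against the jig plate under the housing, because the plate covers the rim.

**Disagreements:** the first housing yaw readings differed, −14° from the scene camera and −16° to −17° from the wrist camera. I followed the wrist camera, and the last view's jig-plate outline also gave −16°.

**Surroundings:** the lower plates stayed in the magazine, and the other things on the table look unmoved in the last scene image. The bottle was partly hidden by the arm in that picture, but it was standing in the last wrist view.

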